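# Load a slide carrier past the lane's sprung catch

## Robot

A 7-joint arm with a two-finger parallel gripper is mounted at the origin on the work surface. World frame = base frame: x ahead of the robot, y to its left, z up, the work surface at z = 0. Lengths are in m, angles in degrees, forces in N, time in s.
With the tool pointing down it reaches from about 0.425 to 0.875 m from the base axis. Payload 4.7 kg.
Tool frame: the origin (TCP) lies at the very end of the fingers, on their centre line; the grasp point (between the pads) lies 19 mm behind it; x points along the fingers, z is the direction in which the jaws open and shut, and the axes are right-handed (so a half turn about x gives the same grasp; the last joint's range is limited). The gripper opens to 87 mm and grips with 3 to 60 N. Pads are 19 mm wide; open, the fingers measure 117 mm over their backs; the gripper's body (75 mm by 190 mm) begins 51 mm behind the grasp point.
Start: joints at [-68.921, 18.392, -4.016, 83.108, 1.295, 78.541, -3.26], TCP at [0.225, 0.61, 0.223] pointing down, gripper open.
Joint ranges: [-163.93, 163.93], [-17.29, 119.83], [-79.2, 71.16], [3.27, 140.29], [-89.18, 269.18], [5.43, 117.66], [-154.24, 154.24]. Speed limits (degrees/s): [147.25, 147.25, 180, 180, 180, 180, 180].

## Interface

Orientations are given as [roll, pitch, yaw] about the fixed x, y, z axes, in that order (R = Rz(yaw) Ry(pitch) Rx(roll)).
In Python, from cell import env gives the robot as it stands. The module is installed in compiled form; this text tells all that it offers.
- The arm moves only by the tool drive_tool, never from a script. Its argument "increments" is a list of rows, each a list of 2 entries, a list of its own where there are three numbers: the shift along the tool's x, y, z scaled (see below), then the turn, a rotation vector about the tool's x, y, z scaled (see below). In form: [[[dx, dy, dz], [wx, wy, wz]], ...]. A call has 1 to 10 rows; each row shifts and turns the commanded pose from where the row before left it, along the tool's axes as they then stand; what a row does not reach is not made up. The controller multiplies each number of a shift by 0.04 m and each number of a turn by 120 degrees. A row lasts 1/10 s, in which the tool goes at most 50 mm and 8.59 degrees, less where a joint would pass 70% of its speed; a pose out of reach is approached as far as the arm can. A call with a number of a shift or a turn outside -1 to 1 is refused whole. A call with a gripper value outside its range is refused whole. "hand" is the gripper's target within -1 to 1 (fully open at 1, half-way at 0, shut at -1), set as the call begins (left out, the last holds). The fingers move at their own pace and stop on an object; "squeeze" is the grip in N (left out, the last holds). Time passes only in rows, so rows that do not move let the fingers close. It gives the time, the measured TCP pose, the force and the opening at its end, in the units of the state.
- env.get_obs(): the state, without advancing time (a new reading comes with each control period).
- env.read_camera(name): name is "side" or "top" or "wrist"; returns a dict with "frame" (400x640x3 uint8, red, green, blue), "fx", "fy", "cx", "cy" (pixels), "R" (3x3) and "t" (3): a world point X has camera coordinates R X + t. Camera axes: x right, y down, z forward; pixel columns grow to the right and rows downward; lengths in m; the calibration is good to about 2 mm. A picture is of the moment at which its call begins. There is no depth.
- env.sign_off(): hands the job in, once; it reports no verdict.
The state is a dict: "time_s": time; "qpos": joint angles; "joint_velocities": joint speeds; "effort": joint torques, N m; "tool_pos": TCP position; "tool_rot": TCP orientation; "force": force on the tool from outside, world axes, zero at the start; "wrist_torque": the same for the moment, N m; "grip_width": finger opening in m.
Only numpy, scipy, OpenCV 4.12 (cv2) and the standard library are available. Lean on these libraries where they do the work, as an engineer would, in place of code of your own. Each camera call takes 0.05 s, during which the arm holds its last target.

## Task

Load the slide carrier lying on the bench into the empty imaging lane: nose first, slide it along the channel so that it pushes past the sprung catch, and on until it is fully home against the stop under the hood and the catch has snapped in behind it. Then tug it back to check that the catch really holds it, let go and leave it there. Leave the other lane's carrier and the things around alone, and do not work the catch with the gripper.

Things in the scene. Friction and masses are not known exactly. Their poses are not given: they have to be found in the camera images.
- carrier: The slide carrier to load, on the bench to the robot's right, grey plastic, 0.09 to 0.18 kg. Flat tray 120 long (x) x 50 wide (y) x 12 thick, a glass slide in its top. A grip fin stands near the tail: 30 long, 12 thick (y), z = 12 to 62, centred at x = -40. Origin: centre of the underside; +x to the nose, whose corners are rounded (12 mm radius); square tail at x = -60. Centre of mass near x = -12.
- carrier_fin (a point): In the upper part of the fin: x = -40, y = 0, z = 48 in the carrier's frame; the place to grip it, across its 12 mm thickness (carrier's y): in the lane, fingertips then stay above the rails if they reach less than 28 mm below this point. Axes as the carrier's.
- lane_free: The empty imaging lane (of two alike that may change places), aluminium, fixed. Origin on the bench, on the channel's centre line; +x the push direction (roughly away from the robot). Floor top at z = 8, from x = -175 to 125. Channel 54 wide between rails (8 thick, tops at z = 26) from x = -100 to the end stop at x = 120; the rails flare from there to about 84 wide at the mouth, x = -175.
- lane_mouth (a point): Where the carrier's origin can be set down in the lane's flared mouth: x = -130, y = 0, z = 8 in the lane's frame (tail sticking out 15 mm). The nose is then clear of the catch by about 10 mm or more. Axes as the lane's.
- lane_home (a point): Where the carrier's origin is when fully home, nose against the stop: x = 60, y = 0, z = 8 in the lane's frame. A white hood 78 wide spans the channel from x = 65 to 126, underside z = 26, top z = 66, so the carrier goes in only along the channel; its fin stays in the open before the hood. Axes as the lane's.
- latch (a joint): Angle (rad) of the empty lane's sprung catch: 0 is shut (blade slanting into the channel), about 0.17 while the carrier holds it aside, 0.22 when flush with the rail, at most 0.4. Spring 0.14 N m at 0, 0.23 N m at 0.22, always towards 0. It presses the carrier across the lane with 4 to 6 N; pushing past takes some 3 to 10 N.
- latch_blade: The catch's steel blade, 50 long, 6 thick, z = 10 to 21; origin at its pivot x = -55, y = 30 in the lane's frame, in a gap of the +y rail. Shut, it slants forward to its tip at x = -6, 11 mm inside the rail's face. The carrier's flank pushes it aside; when the tail has passed the tip (carrier's origin beyond x = 54) it snaps back and blocks the return: 6 mm of play remains.
- lane_parked: The other, occupied lane, same shape and axes as the empty one, with its own catch. Leave alone.
- carrier_parked: A carrier like the first, already home in the occupied lane. Leave alone.
- tumbler: Black drinking tumbler with lid, 74 diameter, 140 tall; origin at the centre of the underside. Bystander.
- wash_bottle: White wash bottle with bent spout, 72 diameter, 215 tall; origin at the centre of the underside. Bystander.
- jar: Small amber jar, 44 diameter, 60 tall; origin at the centre of the underside. Bystander.
- dish: Closed clear petri dish, 60 diameter, 14 tall; origin at the centre of the underside. Bystander.
- slide_box: Flat slide box, 87 x 102 x 32 tall; origin at the centre of the underside. Bystander.
- marker: Marker pen lying down, 125 long (x), 16 thick; origin under the barrel's middle. Bystander.
Not all that is in view belongs to the job. What is shaped like the carrier but orange is not meant.

How it is judged:
By the outcome, as a careful person would: the job done as asked, in the order asked, and still so for the second after the job is handed in, with the robot touching nothing.
It also fails if it takes over 45 s, if anything falls off the work surface, if the arm or the gripper's body presses on something with over 40 N, if the wrist force passes 120 N, or if a joint passes its speed limit or range.

## Working session

There is one attempt and no reset: what is moved stays moved. The work goes in short steps, Python scripts to look and compute and a tool call to move; the robot and the scene stay as the last step left them, time stands still between calls to the robot, and variables do not carry over. Pictures are saved under pics/ and viewed, and the job is handed in when it is done.

Besides the shell and the picture viewer there is one more tool, called after ">>>" as a command line: name --argument value ..., lists and objects as JSON in quotes. drive_tool: Moves the arm, as the interface text tells. Shifts and turns lie within -1 to 1; 1 stands for 0.04 m of shift or 120 degrees of turn. Its arguments: {"type":"object","properties":{"increments":{"type":"array"},"hand":{"type":"number"},"squeeze":{"type":"number"}},"required":["increments"]}

```bash
mkdir -p pics; cat > h.py <<'E'
import numpy as np,cv2
from cell import env
def snap(n,f):
    c=env.read_camera(n); cv2.imwrite(f'pics/{f}.png',c['frame'][:,:,::-1])
    np.savez(f'pics/{f}.npz',**{k:np.array(c[k]) for k in c}); return c
def ray(c,u,v,z):
    R=np.array(c['R']);t=np.array(c['t']).ravel()
    d=R.T@np.array([(u-c['cx'])/c['fx'],(v-c['cy'])/c['fy'],1.]);o=-R.T@t
    return o+d*(z-o[2])/d[2]
def proj(c,X):
    p=np.array(c['R'])@np.array(X,float)+np.array(c['t']).ravel()
    return [float(c['fx']*p[0]/p[2]+c['cx']),float(c['fy']*p[1]/p[2]+c['cy'])]
E
python3 - <<'E'
from h import *
o=env.get_obs()
for k in o: print(k,np.round(o[k],3))
for n in ['top','side','wrist']:
    c=snap(n,n+'0'); print(n,c['fx'],c['cx'],c['cy'],(-np.array(c['R']).T@np.array(c['t']).ravel()).round(3),np.round(c['R'],2).tolist())
E
```

```text
time_s 0.0
qpos [-68.92   18.44   -4.016  83.173   1.295  78.54   -3.259]
joint_velocities [ 0.111  0.034 -0.037 -0.029 -0.055 -0.035  0.069]
effort [-0.0000e+00 -4.9129e+01 -4.0400e-01 -3.1253e+01 -6.4000e-02  4.4000e-02
  0.0000e+00]
tool_pos [0.225 0.609 0.221]
tool_rot [-177.004   89.892 -107.273]
force [-0.051  0.862 -0.163]
wrist_torque [-0.023  0.013 -0.081]
grip_width 0.087
top 433.9586641977943 319.8282129727455 189.64957818801835 [0.299 0.039 1.23 ] [[-0.01, -1.0, 0.01], [-0.98, 0.01, -0.18], [0.18, -0.01, -0.98]]
side 434.22520304269796 319.8967315579258 195.53358530064963 [-0.086 -0.769  0.948] [[0.81, -0.59, 0.02], [-0.37, -0.54, -0.76], [0.45, 0.61, -0.65]]
wrist 329.357711469946 320.4912952160848 193.839924635702 [0.164 0.632 0.384] [[0.35, 0.94, -0.0], [0.91, -0.34, 0.25], [0.23, -0.09, -0.97]]
```

View pics/top0.png

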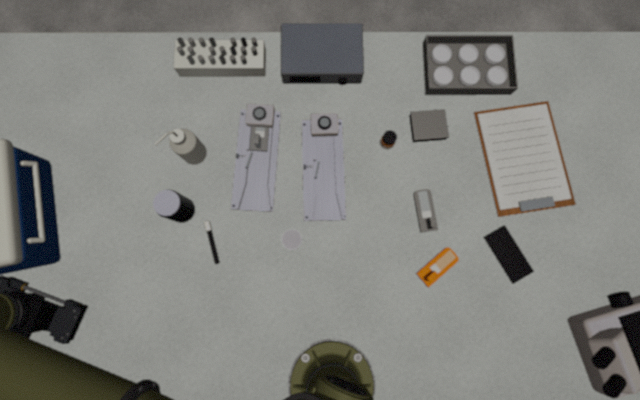

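View pics/side0.png

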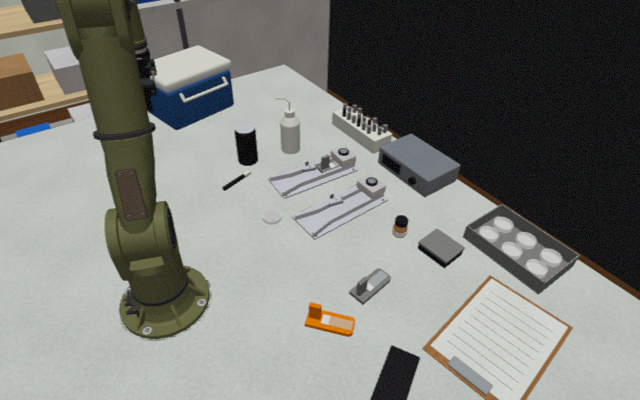

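The top view shows the grey carrier at about (425,210) with its fin towards the robot. The empty lane is the right-hand one, mouth at about (323,218) and hood at (324,124). The parked carrier sits in the left lane. I'll enlarge these areas.

```bash
python3 - <<'E'
import cv2
a=cv2.imread('pics/top0.png'); b=cv2.imread('pics/side0.png')
cv2.imwrite('pics/z1.png',cv2.resize(a[100:240,225:365],None,fx=4,fy=4,interpolation=2))
cv2.imwrite('pics/z2.png',cv2.resize(a[170:250,380:480],None,fx=7,fy=7,interpolation=2))
cv2.imwrite('pics/z3.png',cv2.resize(b[160:310,280:410],None,fx=4,fy=4,interpolation=2))
E
```

```text
(no output)
```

View pics/z1.png

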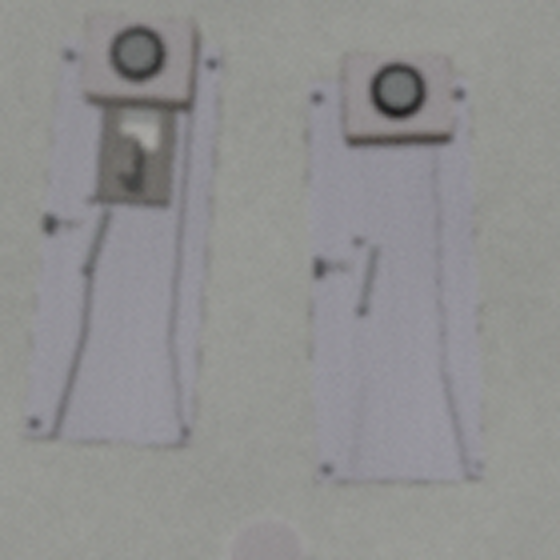

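View pics/z2.png

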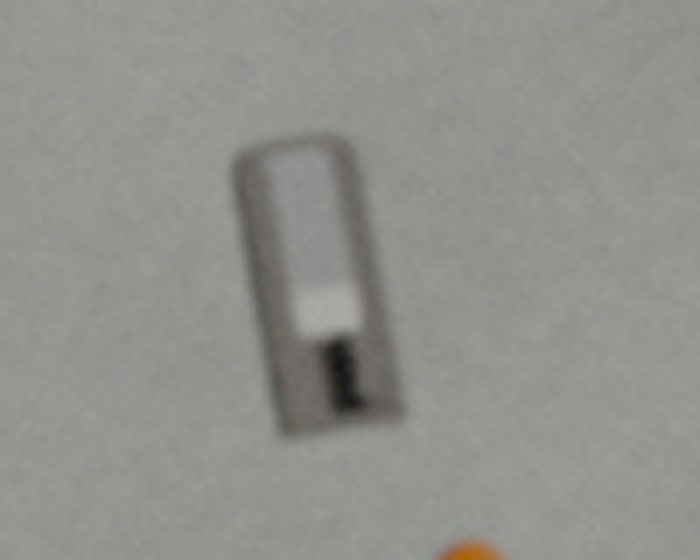

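View pics/z3.png

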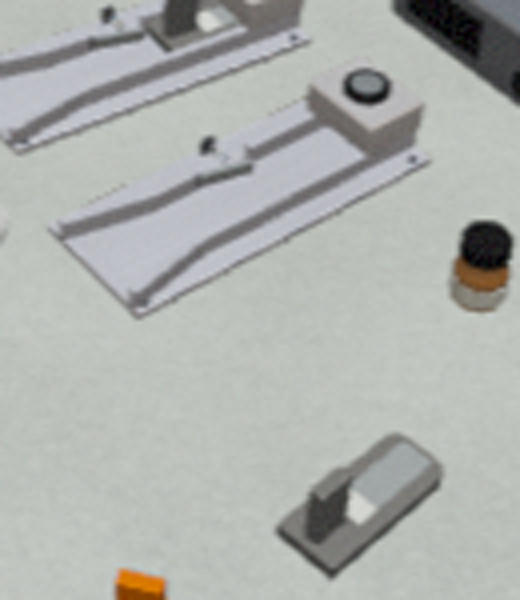

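```bash
python3 - <<'E'
from h import *
c=dict(np.load('pics/top0.npz')); f=c['frame'].astype(int)
for (u,v) in [(320,190),(310,140),(290,230),(422,235),(420,210),(423,220),(400,200),(336,200)]: print(u,v,f[v,u])
R,G,B=f[...,0],f[...,1],f[...,2]
bl=((B-G)>4).astype(np.uint8)
bl=cv2.morphologyEx(bl,cv2.MORPH_CLOSE,np.ones((5,5),np.uint8))
n,l,s,ce=cv2.connectedComponentsWithStats(bl)
for i in range(1,n):
    if s[i,4]>300: print(s[i],ce[i])
w=np.zeros((400,640),np.uint8); w[80:235,295:360]=1
m=bl*w; cs,_=cv2.findContours(m,0,2); k=max(cs,key=cv2.contourArea)
ap=cv2.approxPolyDP(k,4,True)[:,0]; 
for p in ap: print(p,ray(c,*p,.008).round(4))
r=cv2.minAreaRect(k); print(r)
cv2.imwrite('pics/m1.png',np.hstack([bl*255])[60:260])
bg=cv2.medianBlur(c['frame'],3).astype(int).sum(2)
d=(bg<bg[195:240,385:405].mean()-45).astype(np.uint8); w[:]=0; w[180:240,405:445]=1; d=d*w
d=cv2.morphologyEx(d,cv2.MORPH_CLOSE,np.ones((9,9),np.uint8))
cs,_=cv2.findContours(d,0,2); k=max(cs,key=cv2.contourArea); r=cv2.minAreaRect(k);print(r)
bp=cv2.boxPoints(r)
for p in bp: print(p,ray(c,*p,.010).round(4))
cv2.imwrite('pics/m2.png',d*255)
E
```

```text
320 190 [145 144 152]
310 140 [147 145 153]
290 230 [151 149 150]
422 235 [147 149 145]
420 210 [115 113 109]
423 220 [111 108 105]
400 200 [149 150 145]
336 200 [143 140 149]
[ 282   24   81   60 4060] [321.241133    49.42241379]
[ 232  110   48  101 3049] [254.93210889 170.00032798]
[ 302  119   43  102 3554] [322.92881261 175.01435003]
[   0  147   86  195 5699] [ 36.99017371 252.28601509]
[153 190  40  31 753] [171.15405046 205.55245684]
[488 227  41  53 888] [508.37612613 254.29279279]
[621 313  19  54 503] [633.29025845 332.13121272]
[339 119] [ 0.7367 -0.0318  0.008 ]
[339 128] [ 0.7089 -0.0314  0.008 ]
[334 129] [ 0.7059 -0.0167  0.008 ]
[338 134] [ 0.6905 -0.0282  0.008 ]
[312 136] [0.6847 0.0481 0.008 ]
[310 121] [0.7308 0.0539 0.008 ]
[302 122] [0.7278 0.0774 0.008 ]
[307 220] [0.4377 0.0631 0.008 ]
[344 217] [ 0.4456 -0.0417  0.008 ]
((322.81964111328125, 169.50502014160156), (100.072509765625, 41.03972625732422), 88.40885925292969)
((424.7759704589844, 210.26805114746094), (42.84306716918945, 19.49851417541504), 79.69515228271484)
[411.35196 190.93605] [ 0.5192 -0.2358  0.01  ]
[430.53598 187.44804] [ 0.5291 -0.2914  0.01  ]
[438.19998 229.60005] [ 0.4081 -0.3066  0.01  ]
[419.01596 233.08806] [ 0.3986 -0.2519  0.01  ]
```

View pics/m1.png

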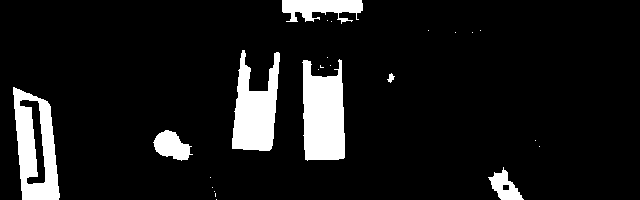

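```bash
cat >> h.py <<'E'
from scipy.spatial.transform import Rotation as Ro
def cur():
    o=env.get_obs(); return np.array(o['tool_pos']),Ro.from_euler('xyz',o['tool_rot'],degrees=True),o
def tgt_R(yaw,flip=1):  # tool x down; tool z = flip * y axis of frame with yaw (deg)
    a=np.radians(yaw); z=flip*np.array([-np.sin(a),np.cos(a),0]); x=np.array([0,0,-1.]); return Ro.from_matrix(np.c_[x,np.cross(z,x),z])
def go(pos,R):
    p,Rc,o=cur(); rv=(Rc.inv()*R).as_rotvec(degrees=True)
    print('t',o['time_s'],'p',p.round(4),'F',np.round(o['force'],1),'grip',round(float(o['grip_width']),4),'q',np.round(o['qpos'],0))
    print('dist mm',(1000*(np.array(pos)-p)).round(1),'turn deg',rv.round(2),'units',(rv/120).round(4))
    print('shift units, cur axes',(Rc.inv().apply(np.array(pos)-p)/.04).round(3),' after-turn axes',(R.inv().apply(np.array(pos)-p)/.04).round(3))
E
python3 - <<'E'
from h import *
p,R,o=cur(); print(R.as_matrix().round(3))
go([.53,.02,.36],tgt_R(3,1)); go([.53,.02,.36],tgt_R(3,-1))
E
```

```text
[[-0.    -0.938  0.346]
 [-0.001  0.346  0.938]
 [-1.    -0.    -0.001]]
t 0.15 p [0.2251 0.6093 0.2217] F [-0.5  0.1  0.1] grip 0.0871 q [-69.  18.  -4.  83.   1.  79.  -3.]
dist mm [ 304.9 -589.3  138.3] turn deg [-2.327e+01 -8.000e-02 -1.000e-02] units [-1.939e-01 -7.000e-04 -1.000e-04]
shift units, cur axes [ -3.44  -12.254 -11.186]  after-turn axes [ -3.457  -6.841 -15.112]
t 0.15 p [0.2251 0.6093 0.2217] F [-0.5  0.1  0.1] grip 0.0871 q [-69.  18.  -4.  83.   1.  79.  -3.]
dist mm [ 304.9 -589.3  138.3] turn deg [ 1.5673e+02 -1.0000e-02  1.1000e-01] units [ 1.3061e+00 -1.0000e-04  9.0000e-04]
shift units, cur axes [ -3.44  -12.254 -11.186]  after-turn axes [-3.457  6.841 15.112]
```

View pics/wrist0.png

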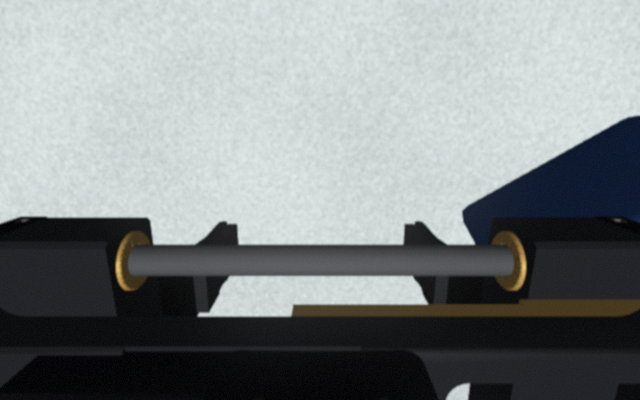

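Wrist view shows only the bare bench and the gripper; its camera looks to the tool's +y side. I'll rise, turn, and go above the lane for a closer look.

>>> drive_tool --increments '[[[-1, 0, 0], [-0.0485, 0, 0]], [[-1, 0, 0], [-0.0485, 0, 0]], [[-1, 0, 0], [-0.0485, 0, 0]], [[-1, 0, 0], [-0.0485, 0, 0]], [[0, -0.59, -0.95], [0, 0, 0]], [[0, -0.59, -0.95], [0, 0, 0]], [[0, -0.59, -0.95], [0, 0, 0]], [[0, -0.59, -0.95], [0, 0, 0]], [[0, -0.59, -0.95], [0, 0, 0]], [[0, -0.59, -0.95], [0, 0, 0]]]'

```text
time_s: 1.15
tool_pos: [0.3793, 0.3877, 0.3824]
tool_rot: [103.5, 90.0, -163.5]
force: [-0.4, 0.2, -0.5]
grip_width: 0.087
```

>>> drive_tool --increments '[[[0, -0.59, -0.95], [0, 0, 0]], [[0, -0.59, -0.95], [0, 0, 0]], [[0, -0.59, -0.95], [0, 0, 0]], [[0, -0.59, -0.95], [0, 0, 0]], [[0, -0.59, -0.95], [0, 0, 0]], [[0, -0.59, -0.95], [0, 0, 0]], [[0, -0.59, -0.95], [0, 0, 0]], [[0, -0.59, -0.95], [0, 0, 0]], [[0, -0.59, -0.95], [0, 0, 0]], [[0, -0.59, -0.95], [0, 0, 0]]]'

```text
time_s: 2.15
tool_pos: [0.6349, 0.021, 0.3824]
tool_rot: [28.6, 90.0, 121.6]
force: [-0.5, 1.4, -0.2]
grip_width: 0.0874
```

```bash
python3 - <<'E'
from h import *
go([.65,.02,.38],tgt_R(3,1)); snap('wrist','w1')
E
```

```text
t 2.15 p [0.6349 0.021  0.3824] F [-0.5  1.4 -0.2] grip 0.0874 q [-22.  16.  24.  70.  -6.  96.  93.]
dist mm [15.1 -1.  -2.4] turn deg [ 0.03  0.01 -0.01] units [ 0.0003  0.0001 -0.0001]
shift units, cur axes [ 0.06  -0.376 -0.045]  after-turn axes [ 0.06  -0.376 -0.045]
```

View pics/w1.png

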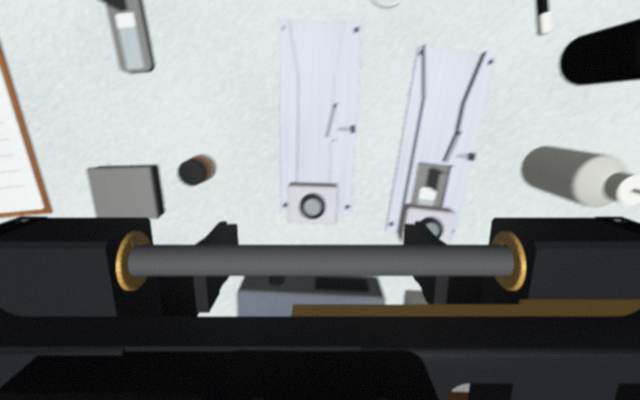

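The wrist view shows the whole empty lane: mouth edge at (283–360, 22–27), hood at (313,203), catch at (333,125), screws at the corners. I'll measure it.

```bash
python3 - <<'E'
from h import *
c=dict(np.load('pics/w1.npz')); f=c['frame'].astype(int)
for (u,v) in [(310,60),(260,60),(380,100),(300,150)]: print(f[v,u])
bl=((f[...,2]-f[...,1])>4).astype(np.uint8); bl=cv2.medianBlur(bl,5); bl[:,:265]=0;bl[:,375:]=0;bl[225:]=0
ws=lambda a:np.array(a)
L,Rr=[],[]
for v in range(30,200,3):
    x=np.where(bl[v])[0]
    if len(x)>20: L.append(ray(c,x[0]-.5,v,.006)); Rr.append(ray(c,x[-1]+.5,v,.006))
L=ws(L);Rr=ws(Rr)
for E_ in (L,Rr):
    k=np.polyfit(E_[:,0],E_[:,1],1); r=E_[:,1]-np.polyval(k,E_[:,0]); g=abs(r)<.004; k=np.polyfit(E_[g,0],E_[g,1],1)
    print('edge yaw',np.degrees(np.arctan(k[0])),'y at .45,.7',np.polyval(k,[.45,.7]).round(4),g.sum(),len(g))
M=[]
for u in range(288,356,4):
    y=np.where(bl[:60,u])[0]
    if len(y): M.append(ray(c,u,y[0]-.5,.006))
M=ws(M); k=np.polyfit(M[:,1],M[:,0],1); print('mouth yaw',-np.degrees(np.arctan(k[0])),'x at y=.01',np.polyval(k,.01))
y,x=np.where(bl);print(y.min(),y.max())
cv2.imwrite('pics/z4.png',cv2.resize(c['frame'][10:230,260:380,::-1],None,fx=2.7*1.8/2*1,fy=2.7*1.8/2,interpolation=2))
E
```

```text
[227 229 239]
[226 231 231]
[227 232 233]
[214 219 231]
edge yaw 0.825315617457357 y at .45,.7 [-0.0493 -0.0457] 57 57
edge yaw 1.243199159274679 y at .45,.7 [0.0719 0.0774] 57 57
mouth yaw 2.215416291334461 x at y=.01 0.4396023442010346
17 223
```

View pics/z4.png

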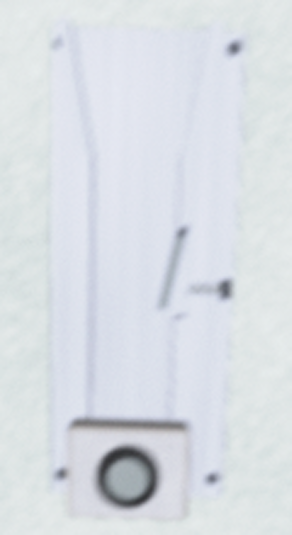

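```bash
python3 - <<'E'
from h import *
def sub(c,boxes,z):
    g=cv2.cvtColor(c['frame'],cv2.COLOR_RGB2GRAY).astype(float); out=[]
    for (u,v,r) in boxes:
        p=g[v-r:v+r+1,u-r:u+r+1]; w=np.clip(np.median(p)-p-12,0,None); yy,xx=np.mgrid[v-r:v+r+1,u-r:u+r+1]
        q=((w*xx).sum()/w.sum(),(w*yy).sum()/w.sum()); P=ray(c,*q,z); out.append(P); print(np.round(q,1),P.round(4),'w',round(w.sum()))
    return np.array(out)
for n,bx in (('w1',[(283,27,3),(357,29,3),(286,205,3),(347,207,3)]),('top0',[(340,124,2),(304,124,2),(343,217,2),(306,217,2)])):
    c=dict(np.load(f'pics/{n}.npz')); P=sub(c,bx,.010)
    # order mouth-right, mouth-left, far-right, far-left   (top: far-right, far-left, mouth-right, mouth-left)
    if n=='top0': P=P[[2,3,0,1]]
    print(n,'yaw R',np.degrees(np.arctan2(*(P[2]-P[0])[[1,0]])),'yaw L',np.degrees(np.arctan2(*(P[3]-P[1])[[1,0]])),
     'cross',np.degrees(np.arctan2(*((P[1]-P[0])[[0,1]]*[-1,1]))),np.degrees(np.arctan2(*((P[3]-P[2])[[0,1]]*[-1,1]))),'w',np.linalg.norm(P[1]-P[0]),np.linalg.norm(P[3]-P[2]),'len',np.linalg.norm(P[2]-P[0]),'ctr',P.mean(0))
# hood lens
c=dict(np.load('pics/w1.npz')); g=cv2.cvtColor(c['frame'],cv2.COLOR_RGB2GRAY)
def lens(c,u0,u1,v0,v1,z,th):
    g=cv2.cvtColor(c['frame'],cv2.COLOR_RGB2GRAY); m=np.zeros_like(g); m[v0:v1,u0:u1]=(g[v0:v1,u0:u1]<th)
    k=max(cv2.findContours(m,0,2)[0],key=cv2.contourArea); e=cv2.minEnclosingCircle(k); print(e,[ray(c,*e[0],zz).round(4) for zz in z])
lens(c,292,334,188,222,(.066,.07),150)
lens(dict(np.load('pics/top0.npz')),314,337,112,132,(.066,.07),90)
E
```

```text
[283.1  27.1] [ 0.4525 -0.0452  0.01  ] w 54
[356.   29.4] [0.4498 0.0631 0.01  ] w 496
[285.  204.5] [ 0.7262 -0.0351  0.01  ] w 499
[346.8 206.4] [0.724  0.0694 0.01  ] w 475
w1 yaw R 2.102131749941281 yaw L 1.3208122555139261 cross 1.430921007083332 1.205843144866561 w 0.10830576701900514 0.1045704335720727 len 0.2739290129112662 ctr [0.58810767 0.01307596 0.01      ]
[339.2 123.2] [ 0.7231 -0.0322  0.01  ] w 107
[303.8 124. ] [0.7208 0.072  0.01  ] w 82
[nan nan] [nan nan nan] w 0
[306.2 216.9] [0.4463 0.0652 0.01  ] w 58
top0 yaw R nan yaw L 1.4190075829313138 cross nan 1.256187441360949 w nan 0.10426701655052314 len nan ctr [nan nan nan]
((312.131591796875, 205.7763214111328), 12.845891952514648) [array([0.7095, 0.0114, 0.066 ]), array([0.7084, 0.0115, 0.07  ])]
((324.0957336425781, 122.39361572265625), 6.728443622589111) [array([0.7061, 0.0136, 0.066 ]), array([0.7047, 0.0137, 0.07  ])]<stdin>:6: RuntimeWarning: invalid value encountered in scalar divide
```

```bash
python3 - <<'E'
from h import *
go([.51,-.278,.25],tgt_R(7.4,1))
E
```

```text
t 2.2 p [0.6375 0.0116 0.3809] F [-1.8 -5.1 -1.3] grip 0.0866 q [-22.  16.  24.  70.  -6.  95.  93.]
dist mm [-127.5 -289.6 -130.9] turn deg [-4.98 -0.42  0.  ] units [-0.0415 -0.0035  0.    ]
shift units, cur axes [ 3.322  3.491 -7.075]  after-turn axes [ 3.272  4.093 -6.77 ]
```

>>> drive_tool --increments '[[[0, 0, 0], [-0.0415, 0, 0]], [[0.36, 0.45, -0.75], [0, 0, 0]], [[0.36, 0.45, -0.75], [0, 0, 0]], [[0.36, 0.45, -0.75], [0, 0, 0]], [[0.36, 0.45, -0.75], [0, 0, 0]], [[0.36, 0.45, -0.75], [0, 0, 0]], [[0.36, 0.45, -0.75], [0, 0, 0]], [[0.36, 0.45, -0.75], [0, 0, 0]], [[0.36, 0.45, -0.75], [0, 0, 0]], [[0.36, 0.45, -0.75], [0, 0, 0]]]'

```text
time_s: 3.2
tool_pos: [0.5105, -0.2683, 0.2522]
tool_rot: [-12.6, 90.0, 85.4]
force: [0.7, -0.3, -0.1]
grip_width: 0.0872
```

>>> drive_tool --increments '[[[0, 0, 0], [0, 0, 0]], [[0, 0, 0], [0, 0, 0]], [[0, 0, 0], [0, 0, 0]], [[0, 0, 0], [0, 0, 0]]]'

```text
time_s: 3.6
tool_pos: [0.5124, -0.2659, 0.2533]
tool_rot: [-74.1, 89.9, 24.0]
force: [0.3, -0.8, 0.1]
grip_width: 0.087
```

```bash
python3 - <<'E'
from h import *
go([.51,-.278,.25],tgt_R(7.4,1)); snap('wrist','w2')
E
```

```text
t 3.6 p [ 0.5124 -0.2659  0.2533] F [ 0.3 -0.8  0.1] grip 0.087 q [ -4.   9.  33.  92.  -5.  80. 127.]
dist mm [ -2.4 -12.1  -3.3] turn deg [0.74 0.01 0.05] units [0.0062 0.0001 0.0004]
shift units, cur axes [ 0.082  0.102 -0.29 ]  after-turn axes [ 0.082  0.098 -0.291]
```

View pics/w2.png

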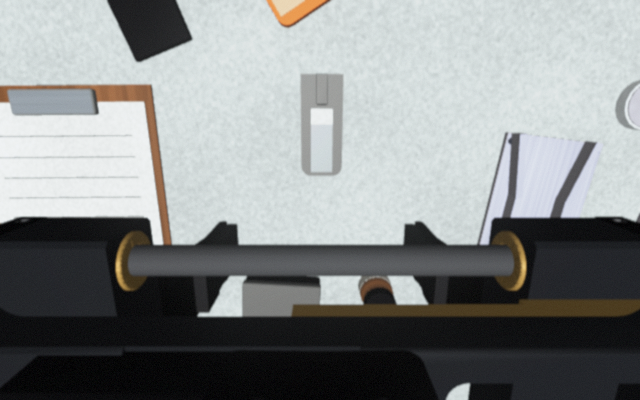

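Carrier is centred at about (322,125), tail edge at row 74, nose at row 175, fin at (322,88).

```bash
python3 - <<'E'
from h import *
c=dict(np.load('pics/w2.npz')); g=cv2.GaussianBlur(cv2.cvtColor(c['frame'],cv2.COLOR_RGB2GRAY),(3,3),0)
print(g[100,270],g[100,308],g[150,305],g[88,322])
m=np.zeros_like(g); m[60:190,285:360]=g[60:190,285:360]<195
m=cv2.morphologyEx(m,cv2.MORPH_CLOSE,np.ones((15,15),np.uint8))
k=max(cv2.findContours(m,0,2)[0],key=cv2.contourArea); r=cv2.minAreaRect(k); print(r)
B=[ray(c,*p,.010) for p in cv2.boxPoints(r)]; 
for p,b in zip(cv2.boxPoints(r),B): print(p,b.round(4))
B=np.array(B); print('ctr',B.mean(0),[np.linalg.norm(B[i]-B[i-1]).round(4) for i in range(4)])
cv2.imwrite('pics/z5.png',cv2.resize(c['frame'][60:190,280:365,::-1],None,fx=4.5,fy=4.5,interpolation=2))
E
```

```text
223 160 156 158
((321.5, 124.0), (102.0, 43.0), 90.0)
[300.  73.] [ 0.4092 -0.3057  0.01  ]
[343.  73.] [ 0.4021 -0.2562  0.01  ]
[343. 175.] [ 0.5211 -0.2371  0.01  ]
[300. 175.] [ 0.5288 -0.2904  0.01  ]
ctr [ 0.46529337 -0.27234879  0.01      ] [np.float64(0.1205), np.float64(0.05), np.float64(0.1205), np.float64(0.0538)]
```

View pics/z5.png

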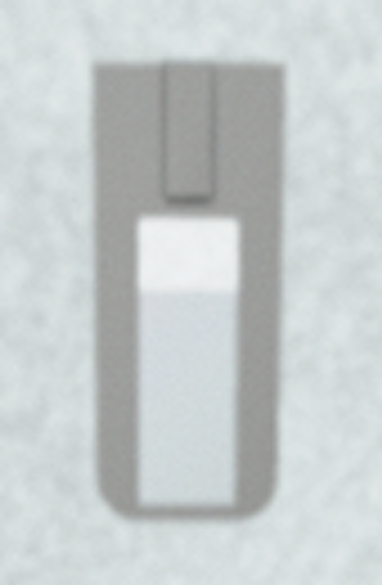

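```bash
python3 - <<'E'
from h import *
go([.425,-.2775,.13],tgt_R(8.1,1))
E
```

```text
t 3.65 p [ 0.5123 -0.2661  0.2533] F [ 0.2 -0.7 -0.4] grip 0.087 q [ -4.   9.  33.  92.  -5.  80. 127.]
dist mm [ -87.3  -11.4 -123.3] turn deg [0.04 0.   0.04] units [0.0003 0.     0.0004]
shift units, cur axes [3.08  2.203 0.027]  after-turn axes [3.081 2.201 0.026]
```

>>> drive_tool --increments '[[[0.77, 0.55, 0.01], [0, 0, 0]], [[0.77, 0.55, 0.01], [0, 0, 0]], [[0.77, 0.55, 0.01], [0, 0, 0]], [[0.77, 0.55, 0], [0, 0, 0]], [[0.4, 0, 0], [0, 0, 0]], [[0, 0, 0], [0, 0, 0]], [[0, 0, 0], [0, 0, 0]]]' --hand 0.5

```text
time_s: 4.35
tool_pos: [0.4251, -0.2782, 0.1145]
tool_rot: [-123.1, 89.9, -25.0]
force: [-0.1, -0.3, 0.1]
grip_width: 0.0655
```

```bash
python3 - <<'E'
from h import *
go([.425,-.2775,.03],tgt_R(8.1,1))
E
```

```text
t 4.35 p [ 0.4251 -0.2782  0.1145] F [-0.1 -0.3  0.1] grip 0.0655 q [ -2.   6.  35. 112.  -4.  63. 132.]
dist mm [ -0.1   0.7 -84.5] turn deg [-0.03 -0.03  0.05] units [-0.0003 -0.0003  0.0004]
shift units, cur axes [2.113 0.003 0.02 ]  after-turn axes [2.113e+00 1.000e-03 1.800e-02]
```

>>> drive_tool --increments '[[[0.7, 0, 0.01], [0, 0, 0]], [[0.7, 0, 0.01], [0, 0, 0]], [[0.5, 0, 0], [0, 0, 0]], [[0.21, 0, 0], [0, 0, 0]], [[0, 0, 0], [0, 0, 0]], [[0, 0, 0], [0, 0, 0]]]'

```text
time_s: 4.95
tool_pos: [0.4253, -0.2782, 0.0307]
tool_rot: [-123.1, 89.9, -25.1]
force: [-0.2, -0.3, 0.7]
grip_width: 0.0652
```

```bash
python3 - <<'E'
from h import *
go([.425,-.2775,.03],tgt_R(8.1,1)); snap('side','s1'); snap('wrist','w3')
import cv2
b=cv2.imread('pics/s1.png');w=cv2.imread('pics/w3.png')
cv2.imwrite('pics/z6.png',np.hstack([cv2.resize(b[200:330,310:440],(400,400)),cv2.resize(w[50:,120:520],(400,350))[:400] if 0 else cv2.resize(w,(400,400))]))
E
```

```text
t 4.95 p [ 0.4253 -0.2782  0.0307] F [-0.2 -0.3  0.7] grip 0.0652 q [ -0.  13.  34. 116.  -9.  53. 136.]
dist mm [-0.3  0.7 -0.7] turn deg [-0.08 -0.07  0.11] units [-0.0007 -0.0006  0.0009]
shift units, cur axes [0.017 0.004 0.019]  after-turn axes [0.017 0.004 0.019]
```

View pics/z6.png

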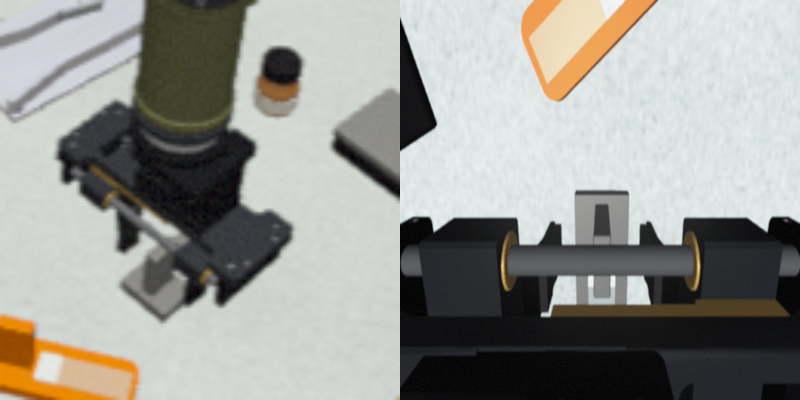

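The fin stands centred between the jaws, with the fingers either side. I'll close on it.

>>> drive_tool --increments '[[[0, 0, 0], [0, 0, 0]], [[0, 0, 0], [0, 0, 0]], [[0, 0, 0], [0, 0, 0]], [[0, 0, 0], [0, 0, 0]], [[0, 0, 0], [0, 0, 0]], [[0, 0, 0], [0, 0, 0]], [[0, 0, 0], [0, 0, 0]], [[0, 0, 0], [0, 0, 0]]]' --hand -1 --squeeze 40

```text
time_s: 5.85
tool_pos: [0.4238, -0.2777, 0.0293]
tool_rot: [25.9, 90.0, 123.9]
force: [-0.3, -0.1, 0.9]
grip_width: 0.0114
```

>>> drive_tool --increments '[[[0, 0, 0], [0, 0, 0]], [[-0.3, 0, 0], [0, 0, 0]], [[-0.7, 0, 0], [0, 0, 0]], [[-0.8, 0, 0], [0, 0, 0]], [[-0.6, 0, 0], [0, 0, 0]], [[0, 0, 0], [0, 0, 0]], [[0, 0, 0], [0, 0, 0]]]'

```text
time_s: 6.55
tool_pos: [0.424, -0.2777, 0.1258]
tool_rot: [-91.8, 89.9, 6.2]
force: [0.1, 0.2, -2.6]
grip_width: 0.012
```

```bash
python3 - <<'E'
from h import *
# above mouth: carrier origin at lane x=-155 ; lane origin (.612,.0135), yaw 1.4
a=np.radians(1.4); L=np.array([.612,.0139]); ax=np.array([np.cos(a),np.sin(a)])
q=L+ax*(-.155-.04); print(q)
go([*q,.126],tgt_R(1.4,1)); snap('side','s2'); snap('wrist','w4')
E
```

```text
[0.41705821 0.00913573]
t 6.55 p [ 0.424  -0.2777  0.1258] F [ 0.1  0.2 -2.6] grip 0.012 q [ -3.   5.  35. 111.  -3.  64. 131.]
dist mm [-7.000e+00  2.868e+02  2.000e-01] turn deg [6.59 0.   0.07] units [0.0549 0.     0.0006]
shift units, cur axes [-4.000e-03 -8.240e-01  7.125e+00]  after-turn axes [-5.000e-03 -0.000e+00  7.172e+00]
```

View pics/s2.png

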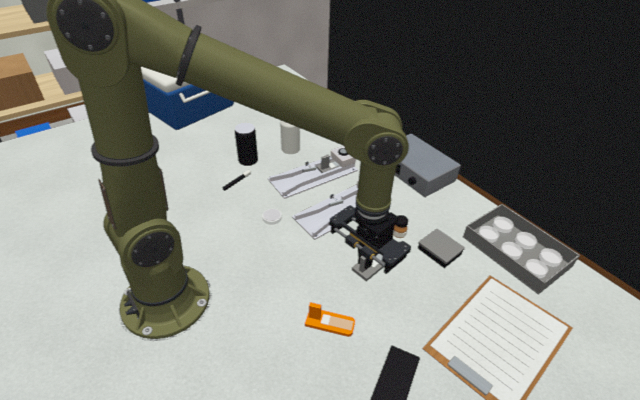

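View pics/w4.png

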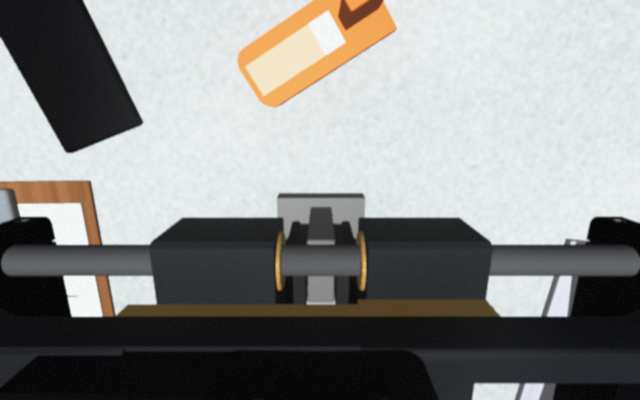

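>>> drive_tool --increments '[[[0, 0, 0], [0.0549, 0, 0]], [[0, -0.02, 0.5], [0, 0, 0]], [[0, -0.03, 0.8], [0, 0, 0]], [[0, -0.03, 0.9], [0, 0, 0]], [[0, -0.03, 0.9], [0, 0, 0]], [[0, -0.03, 0.9], [0, 0, 0]], [[0, -0.03, 0.9], [0, 0, 0]], [[0, -0.03, 0.9], [0, 0, 0]], [[0, -0.03, 0.8], [0, 0, 0]], [[0, -0.02, 0.57], [0, 0, 0]]]'

```text
time_s: 7.65
tool_pos: [0.4255, 0.0114, 0.1239]
tool_rot: [90.2, 89.8, -178.3]
force: [0.6, -0.4, -1.2]
grip_width: 0.0119
```

>>> drive_tool --increments '[[[0, 0, 0], [0, 0, 0]], [[0.8, 0, 0], [0, 0, 0]], [[0.55, 0, 0], [0, 0, 0]], [[0, 0, 0], [0, 0, 0]], [[0, 0, 0], [0, 0, 0]], [[0, 0, 0], [0, 0, 0]]]'

```text
time_s: 8.25
tool_pos: [0.4277, 0.0089, 0.0723]
tool_rot: [-85.4, 89.9, 5.9]
force: [1.1, 0.1, -0.5]
grip_width: 0.0119
```

```bash
python3 - <<'E'
from h import *
go([.4341,.0096,.074],tgt_R(1.4,1)); snap('side','s3'); snap('top','t3')
a=cv2.imread('pics/t3.png');b=cv2.imread('pics/s3.png')
cv2.imwrite('pics/z7.png',np.hstack([cv2.resize(a[120:260,260:380],(400,467),interpolation=2),cv2.resize(b[160:300,270:390],(400,467),interpolation=2)]))
E
```

```text
t 8.25 p [0.4277 0.0089 0.0723] F [ 1.1  0.1 -0.5] grip 0.0119 q [-21.  -1.  16. 124.   0.  57.  86.]
dist mm [6.4 0.7 1.7] turn deg [-0.04  0.01  0.08] units [-0.0003  0.0001  0.0007]
shift units, cur axes [-0.043 -0.16   0.015]  after-turn axes [-0.043 -0.16   0.015]
```

View pics/z7.png

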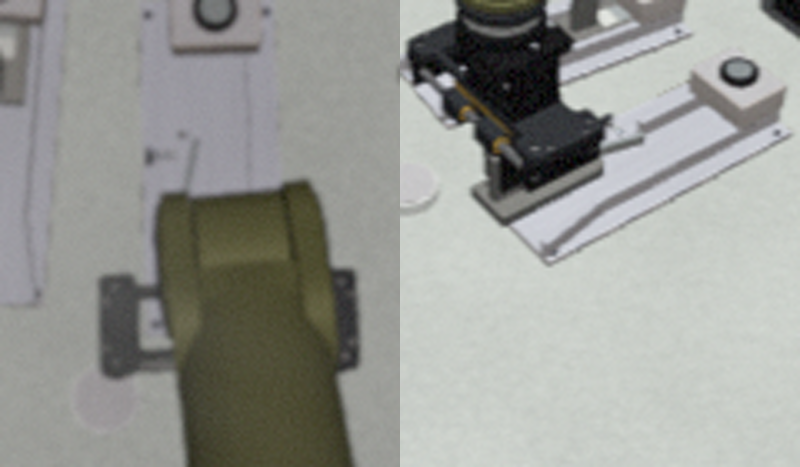

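The top view is blocked by the arm. The side view shows the carrier held level above the lane mouth, so I'll lower most of the way and check laterally.

>>> drive_tool --increments '[[[0.3, -0.16, 0.02], [0, 0, 0]], [[0.35, 0, 0], [0, 0, 0]], [[0.1, 0, 0], [0, 0, 0]], [[0, 0, 0], [0, 0, 0]], [[0, 0, 0], [0, 0, 0]]]'

```text
time_s: 8.85
tool_pos: [0.4337, 0.0102, 0.042]
tool_rot: [-78.6, 89.9, 12.8]
force: [-0.5, -0.3, -1.3]
grip_width: 0.0116
```

```bash
python3 - <<'E'
from h import *
go([.4341,.0096,.0378],tgt_R(1.4,1)); c=snap('side','s4')
b=cv2.imread('pics/s4.png')
cv2.imwrite('pics/z8.png',cv2.resize(b[180:250,280:390],None,fx=7,fy=7,interpolation=2))
E
```

```text
t 8.85 p [0.4337 0.0102 0.042 ] F [-0.5 -0.3 -1.3] grip 0.0116 q [-21.   2.  16. 125.  -1.  53.  87.]
dist mm [ 0.4 -0.6 -4.2] turn deg [-0.    0.01  0.05] units [-0.      0.0001  0.0004]
shift units, cur axes [ 0.105 -0.01  -0.015]  after-turn axes [ 0.105 -0.01  -0.015]
```

View pics/z8.png

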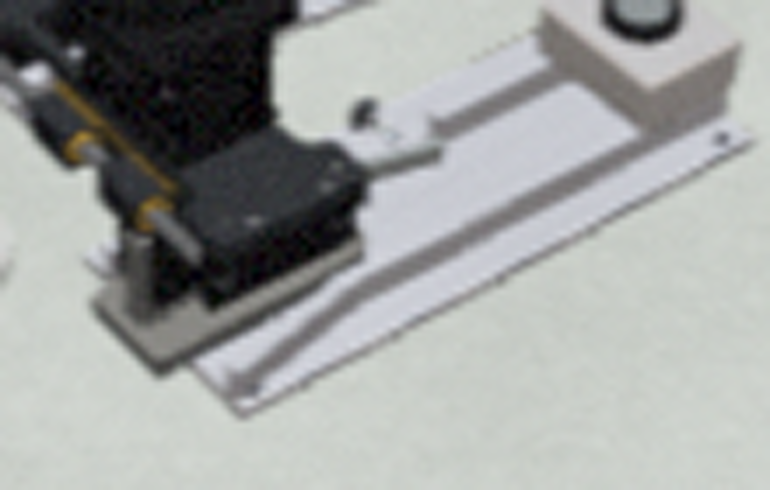

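```bash
python3 - <<'E'
import cv2
b=cv2.imread('pics/s4.png')
cv2.imwrite('pics/z9.png',cv2.resize(b[195:240,290:350],None,fx=13,fy=13,interpolation=2))
cv2.imwrite('pics/z10.png',cv2.resize(b[185:225,330:385],None,fx=14,fy=14,interpolation=2))
E
```

```text
(no output)
```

View pics/z9.png

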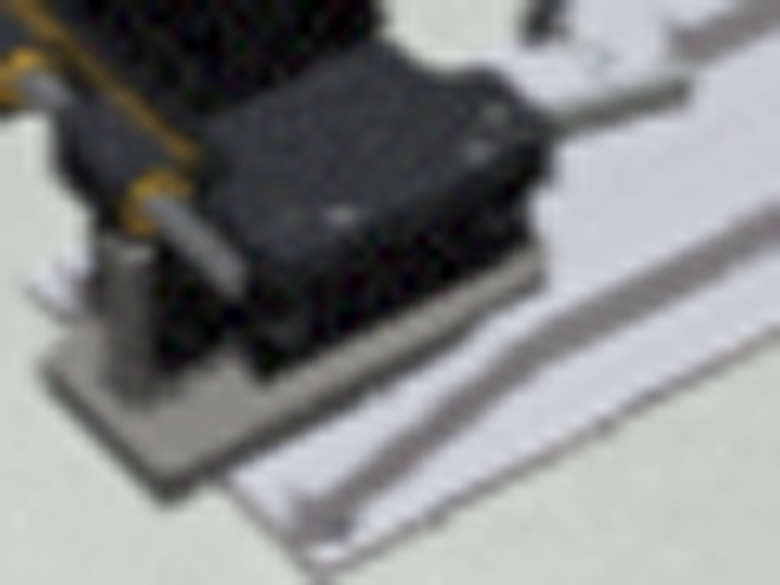

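View pics/z10.png

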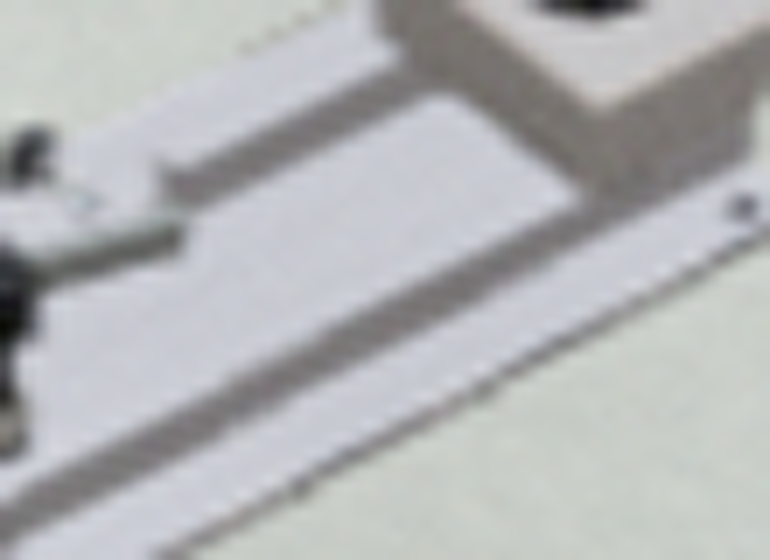

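```bash
python3 - <<'E'
from h import *
c=dict(np.load('pics/s4.npz'))
a=np.radians(1.4);ax=np.array([np.cos(a),np.sin(a)]);L0=np.array([.612,.0139])
def q(nm,pts,s,o,z):
    for p in pts:
        X=ray(c,p[0]/s-.5+.5/s+o[0],p[1]/s-.5+.5/s+o[1],z); d=X[:2]-L0; print(nm,X.round(4),'lane x,y mm',round(1e3*d@ax,1),round(1e3*(d@[-ax[1],ax[0]]),1))
O=(330,185)
q('Lbot',[(200,210),(320,150),(430,95)],14,O,.008)
q('Ltop',[(170,172),(280,122),(380,75)],14,O,.026)
q('Rbot',[(100,490),(300,387),(500,285)],14,O,.008)
q('Rtop',[(100,440),(300,343),(500,232)],14,O,.026)
O=(290,195)
q('Cbot',[(200,487),(350,405),(520,305)],13,O,.0127)
q('Ctop',[(165,473),(300,390),(530,258)],13,O,.0247)
E
```

```text
Lbot [0.6186 0.0414 0.008 ] lane x,y mm 7.3 27.4
Lbot [0.6554 0.0422 0.008 ] lane x,y mm 44.1 27.2
Lbot [0.69   0.0429 0.008 ] lane x,y mm 78.7 27.1
Ltop [0.6076 0.0403 0.026 ] lane x,y mm -3.7 26.5
Ltop [0.6398 0.0398 0.026 ] lane x,y mm 28.5 25.2
Ltop [0.6701 0.0397 0.026 ] lane x,y mm 58.7 24.4
Rbot [ 0.5418 -0.0201  0.008 ] lane x,y mm -71.0 -32.3
Rbot [ 0.5997 -0.0193  0.008 ] lane x,y mm -13.1 -32.9
Rbot [ 0.6596 -0.0187  0.008 ] lane x,y mm 46.8 -33.7
Rtop [ 0.5394 -0.0219  0.026 ] lane x,y mm -73.4 -34.0
Rtop [ 0.5956 -0.0224  0.026 ] lane x,y mm -17.2 -35.9
Rtop [ 0.6571 -0.0192  0.026 ] lane x,y mm 44.3 -34.2
Cbot [ 0.4275 -0.0123  0.0127] lane x,y mm -185.1 -21.7
Cbot [ 0.4715 -0.0102  0.0127] lane x,y mm -141.1 -20.7
Cbot [ 0.5246 -0.0058  0.0127] lane x,y mm -87.9 -17.5
Ctop [ 0.4168 -0.0138  0.0247] lane x,y mm -195.8 -22.9
Ctop [ 0.4576 -0.0093  0.0247] lane x,y mm -154.9 -19.4
Ctop [ 0.5284 -0.004   0.0247] lane x,y mm -84.0 -15.8
```

```bash
python3 - <<'E'
from h import *
c=snap('wrist','w5')
b=cv2.imread('pics/w5.png')
cv2.imwrite('pics/z11.png',cv2.resize(b[150:320,220:420],None,fx=4,fy=3.5,interpolation=2))
E
```

```text
(no output)
```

View pics/z11.png

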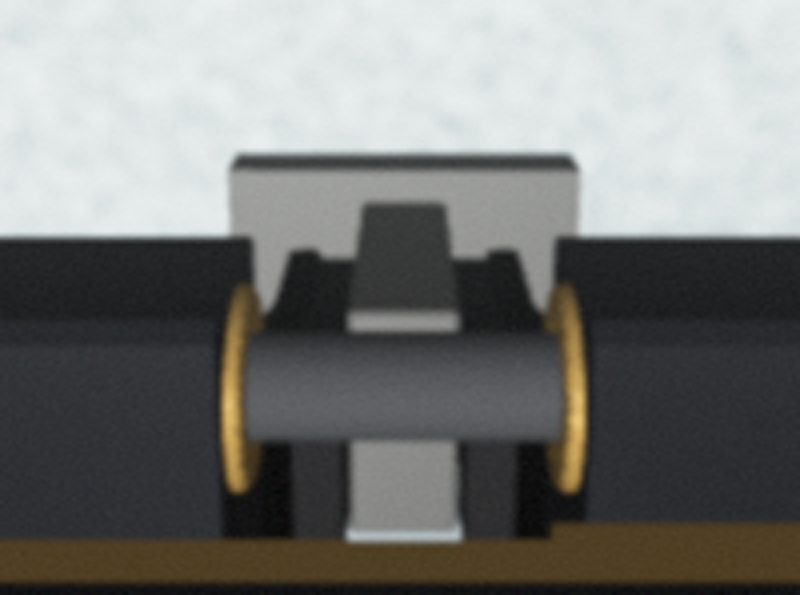

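View pics/w5.png

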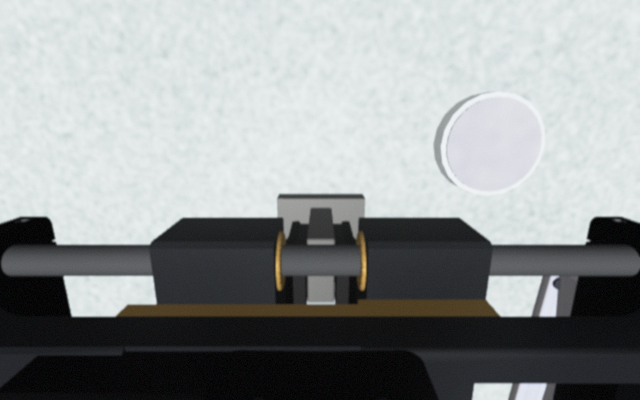

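The tail edge is level in the wrist view, so the carrier is square to the tool. The side view puts the lane centre within about 1 mm of my estimate. I'll lower to the floor.

>>> drive_tool --increments '[[[0.08, 0, -0.01], [0, 0, 0]], [[0.04, 0, 0], [0, 0, 0]], [[0, 0, 0], [0, 0, 0]], [[0, 0, 0], [0, 0, 0]]]'

```text
time_s: 9.35
tool_pos: [0.4336, 0.0099, 0.0371]
tool_rot: [-62.6, 90.0, 28.8]
force: [-2.1, 0.7, 5.3]
grip_width: 0.0119
```

>>> drive_tool --increments '[[[0, -0.12, 0], [0, 0, 0]], [[0, -0.12, 0], [0, 0, 0]], [[0, -0.12, 0], [0, 0, 0]], [[0, 0, 0], [0, 0, 0]], [[0, 0, 0], [0, 0, 0]]]'

```text
time_s: 9.85
tool_pos: [0.4446, 0.0103, 0.0371]
tool_rot: [85.1, 89.6, 176.5]
force: [-10.6, -0.3, 17.6]
grip_width: 0.0119
```

```bash
python3 - <<'E'
from h import *
L=np.array([.612,.0139]);a=np.radians(1.4);ax=np.array([np.cos(a),np.sin(a)])
go([*(L+ax*(.02)),.0373],tgt_R(1.4,1)); print(env.get_obs()['wrist_torque']); snap('side','s5')
p=cur()[0][:2]-L; print('carrier lane x,y',p@ax+.04,p@[-ax[1],ax[0]])
b=cv2.imread('pics/s5.png')
cv2.imwrite('pics/z12.png',cv2.resize(b[180:250,280:390],None,fx=7,fy=7,interpolation=2))
E
```

```text
t 9.85 p [0.4446 0.0103 0.0371] F [-10.6  -0.3  17.6] grip 0.0119 q [-21.   4.  17. 123.  -2.  53.  88.]
dist mm [187.4   4.1   0.2] turn deg [ 0.    0.04 -0.42] units [ 0.      0.0003 -0.0035]
shift units, cur axes [-0.039 -4.685 -0.011]  after-turn axes [-0.005 -4.685 -0.011]
[-0.0290313   2.89013853 -0.07170937]
carrier lane x,y -0.1274059336436892 0.0004353822812289918
```

View pics/z12.png

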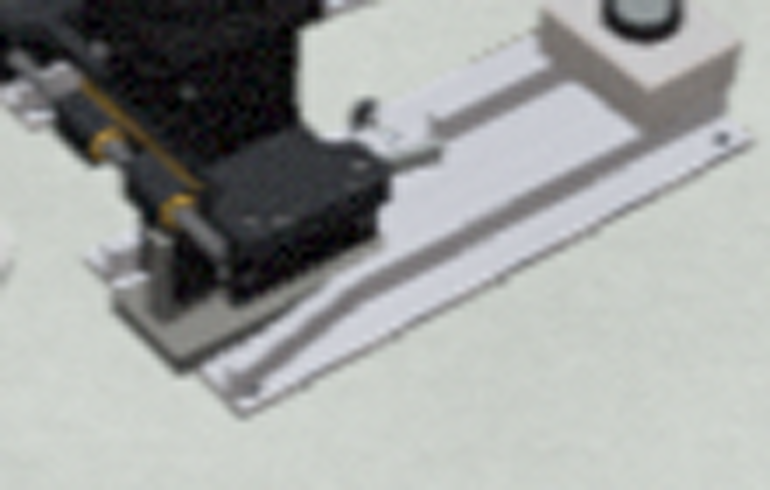

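Pressing 17 N on the floor is too hard, so I'll ease up slightly.

>>> drive_tool --increments '[[[-0.02, 0, 0], [0, 0, 0]], [[0, 0, 0], [0, 0, 0]], [[0, 0, 0], [0, 0, 0]]]'

```text
time_s: 10.2
tool_pos: [0.4477, 0.0102, 0.0373]
tool_rot: [-43.7, 90.0, 47.7]
force: [-0.9, 0.3, 2.2]
grip_width: 0.0118
```

>>> drive_tool --increments '[[[0, -0.12, 0], [0, 0, 0]], [[0, -0.12, 0], [0, 0, 0]], [[0, -0.12, 0], [0, 0, 0]], [[0, -0.12, 0], [0, 0, 0]], [[0, 0, 0], [0, 0, 0]], [[0, 0, 0], [0, 0, 0]]]'

```text
time_s: 10.8
tool_pos: [0.4663, 0.0106, 0.0373]
tool_rot: [89.5, 89.9, -179.1]
force: [-3.9, 0.2, 5.1]
grip_width: 0.0121
```

>>> drive_tool --increments '[[[-0.005, -0.15, 0], [0, 0, 0]], [[0, -0.15, 0], [0, 0, 0]], [[0, -0.15, 0], [0, 0, 0]], [[0, -0.15, 0], [0, 0, 0]], [[0, -0.15, 0], [0, 0, 0]], [[0, 0, 0], [0, 0, 0]], [[0, 0, 0], [0, 0, 0]]]'

```text
time_s: 11.5
tool_pos: [0.4919, 0.0089, 0.0371]
tool_rot: [99.5, 89.3, -169.2]
force: [-14.3, -5.1, 16.7]
grip_width: 0.0117
```

```bash
python3 - <<'E'
from h import *
L=np.array([.612,.0139]);a=np.radians(1.4);ax=np.array([np.cos(a),np.sin(a)])
go([*(L+ax*(.02)),.0373],tgt_R(1.4,1)); print(env.get_obs()['wrist_torque']); snap('side','s6')
p=cur()[0][:2]-L; print('carrier lane x,y',p@ax+.04,p@[-ax[1],ax[0]])
b=cv2.imread('pics/s6.png')
cv2.imwrite('pics/z13.png',cv2.resize(b[180:250,280:390],None,fx=7,fy=7,interpolation=2))
E
```

```text
t 11.5 p [0.4919 0.0089 0.0371] F [-14.3  -5.1  16.7] grip 0.0117 q [-20.  10.  17. 117.  -4.  54.  90.]
dist mm [140.1   5.5   0.2] turn deg [-0.14 -0.11 -0.65] units [-0.0012 -0.0009 -0.0054]
shift units, cur axes [-0.044 -3.503  0.061]  after-turn axes [-0.004 -3.504  0.052]
[-0.95337859  3.48308889 -0.2914221 ]
carrier lane x,y -0.08013862133764449 -0.002051213985504489
```

View pics/z13.png

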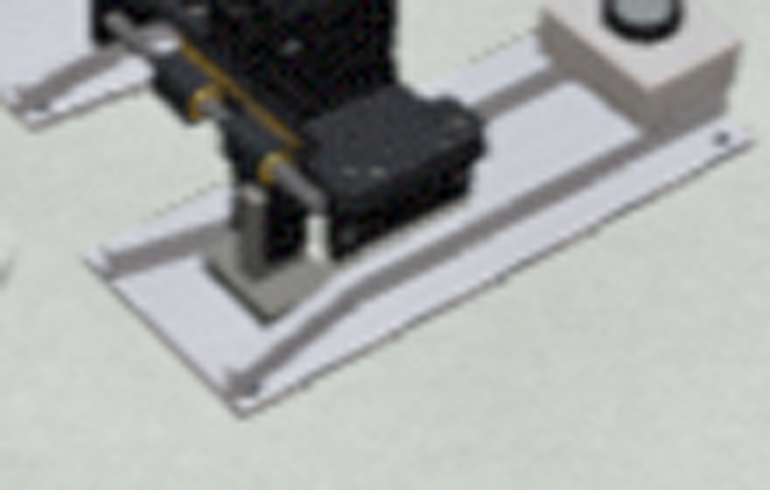

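The catch is now pressing sideways (Fy −5 N, as given). I'll ease off the floor pressure again and keep pushing.

>>> drive_tool --increments '[[[-0.02, -0.1, 0], [0, 0, 0]], [[0, -0.15, 0], [0, 0, 0]], [[0, -0.15, 0], [0, 0, 0]], [[0, -0.15, 0], [0, 0, 0]], [[0, -0.15, 0], [0, 0, 0]], [[0, -0.15, 0], [0, 0, 0]], [[0, 0, 0], [0, 0, 0]]]'

```text
time_s: 12.25
tool_pos: [0.5302, 0.01, 0.0374]
tool_rot: [134.3, 89.8, -134.4]
force: [-3.2, -5.1, -0.3]
grip_width: 0.0116
```

>>> drive_tool --increments '[[[0, -0.2, 0], [0, 0, 0]], [[0, -0.2, 0], [0, 0, 0]], [[0, -0.2, 0], [0, 0, 0]], [[0, -0.2, 0], [0, 0, 0]], [[0, -0.2, 0], [0, 0, 0]], [[0, -0.2, 0], [0, 0, 0]], [[0, -0.2, 0], [0, 0, 0]], [[0, -0.2, 0], [0, 0, 0]], [[0, 0, 0], [0, 0, 0]], [[0, 0, 0], [0, 0, 0]]]'

```text
time_s: 13.25
tool_pos: [0.5951, 0.0124, 0.0378]
tool_rot: [-153.1, 89.9, -61.8]
force: [1.8, -4.9, -4.8]
grip_width: 0.0116
```

```bash
python3 - <<'E'
from h import *
L=np.array([.612,.0139]);a=np.radians(1.4);ax=np.array([np.cos(a),np.sin(a)])
go([*(L+ax*(.02)),.0373],tgt_R(1.4,1)); print(env.get_obs()['wrist_torque'])
p=cur()[0][:2]-L; print('carrier lane x,y',p@ax+.04,p@[-ax[1],ax[0]])
E
```

```text
t 13.25 p [0.5951 0.0124 0.0378] F [ 1.8 -4.9 -4.8] grip 0.0116 q [-18.  21.  17. 103.  -7.  57.  93.]
dist mm [36.9  2.  -0.5] turn deg [-0.04 -0.09  0.05] units [-0.0003 -0.0008  0.0004]
shift units, cur axes [ 0.013 -0.923  0.027]  after-turn axes [ 0.012 -0.923  0.027]
[-1.23159472 -0.15574677 -0.10025613]
carrier lane x,y 0.023073436239803784 -0.001064549597692286
```

>>> drive_tool --increments '[[[0.01, -0.15, 0], [0, 0, 0]], [[0, -0.15, 0], [0, 0, 0]], [[0, -0.15, 0], [0, 0, 0]], [[0, -0.15, 0], [0, 0, 0]], [[0, 0, 0], [0, 0, 0]], [[0, 0, 0], [0, 0, 0]]]'

```text
time_s: 13.85
tool_pos: [0.6187, 0.0138, 0.0378]
tool_rot: [-176.0, 90.0, -84.6]
force: [-0.2, -5.1, -1.9]
grip_width: 0.0118
```

>>> drive_tool --increments '[[[0, -0.08, 0], [0, 0, 0]], [[0, -0.08, 0], [0, 0, 0]], [[0, 0, 0], [0, 0, 0]], [[0, 0, 0], [0, 0, 0]]]'

```text
time_s: 14.25
tool_pos: [0.6248, 0.0143, 0.0378]
tool_rot: [104.1, 90.0, -164.5]
force: [-1.7, -4.3, -2.7]
grip_width: 0.0112
```

>>> drive_tool --increments '[[[0, -0.06, 0], [0, 0, 0]], [[0, -0.06, 0], [0, 0, 0]], [[0, 0, 0], [0, 0, 0]], [[0, 0, 0], [0, 0, 0]]]'

```text
time_s: 14.65
tool_pos: [0.6303, 0.0149, 0.0381]
tool_rot: [-57.1, 90.0, 34.3]
force: [-0.9, -2.7, -2.1]
grip_width: 0.0116
```

>>> drive_tool --increments '[[[0, -0.06, 0], [0, 0, 0]], [[0, -0.06, 0], [0, 0, 0]], [[0, 0, 0], [0, 0, 0]], [[0, 0, 0], [0, 0, 0]]]'

```text
time_s: 15.05
tool_pos: [0.6312, 0.0149, 0.0379]
tool_rot: [83.4, 89.5, 174.8]
force: [-12.3, -3.1, 7.1]
grip_width: 0.0116
```

The carrier hits the stop at TCP x = 0.631 (predicted 0.632), with Fx −12 N. I'll check the catch.

```bash
python3 - <<'E'
from h import *
snap('side','s7'); snap('top','t7'); snap('wrist','w7')
b=cv2.imread('pics/s7.png');a=cv2.imread('pics/w7.png')
cv2.imwrite('pics/z14.png',np.hstack([cv2.resize(b[160:240,300:400],(500,400),interpolation=2),cv2.resize(a[100:320:,240:460][:, :],(300,300),interpolation=2) if 0 else cv2.resize(a[120:320,240:400],(300,400),interpolation=2)]))
E
```

```text
(no output)
```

View pics/z14.png

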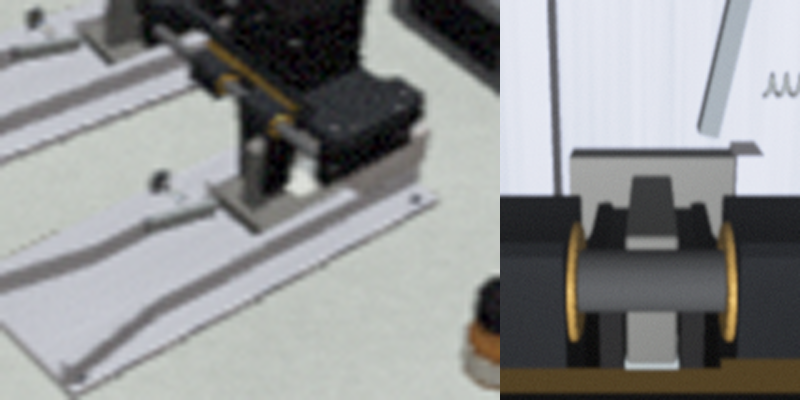

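View pics/w7.png

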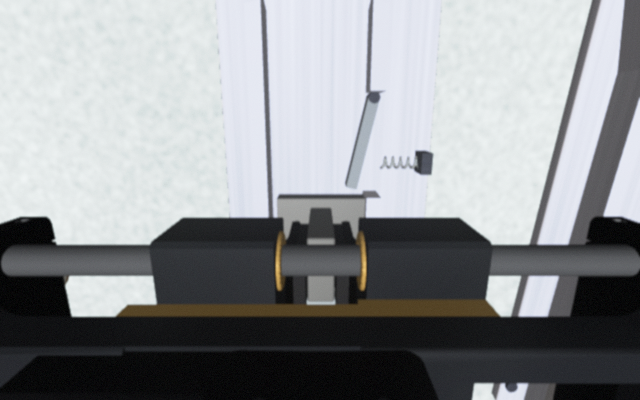

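The catch has snapped in: its tip at (352,187) is inside the channel, behind the tail edge at row 195. Now the tug.

>>> drive_tool --increments '[[[-0.005, 0.06, 0], [0, 0, 0]], [[0, 0.06, 0], [0, 0, 0]], [[0, 0.06, 0], [0, 0, 0]], [[0, 0.05, 0], [0, 0, 0]], [[0, 0.05, 0], [0, 0, 0]], [[0, 0, 0], [0, 0, 0]], [[0, 0, 0], [0, 0, 0]]]'

```text
time_s: 15.9
tool_pos: [0.6251, 0.0147, 0.039]
tool_rot: [-83.7, 89.8, 7.7]
force: [4.8, -2.8, 0.5]
grip_width: 0.0122
```

>>> drive_tool --increments '[[[0, 0.05, 0], [0, 0, 0]], [[0, 0.05, 0], [0, 0, 0]], [[0, 0.05, 0], [0, 0, 0]], [[0, 0, 0], [0, 0, 0]], [[0, 0, 0], [0, 0, 0]]]'

```text
time_s: 16.4
tool_pos: [0.6242, 0.0148, 0.0397]
tool_rot: [-89.9, 89.2, 1.4]
force: [17.2, -2.0, -7.7]
grip_width: 0.0118
```

```bash
python3 - <<'E'
from h import *
go([.6312,.0149,.0379],tgt_R(1.4,1)); snap('wrist','w8')
E
```

```text
t 16.4 p [0.6242 0.0148 0.0397] F [17.2 -2.  -7.7] grip 0.0118 q [-17.  24.  17.  99.  -8.  57.  93.]
dist mm [ 7.   0.1 -1.8] turn deg [-0.01  0.    0.82] units [-0.0001  0.      0.0068]
shift units, cur axes [ 0.047 -0.175 -0.001]  after-turn axes [ 0.045 -0.176 -0.001]
```

View pics/w8.png

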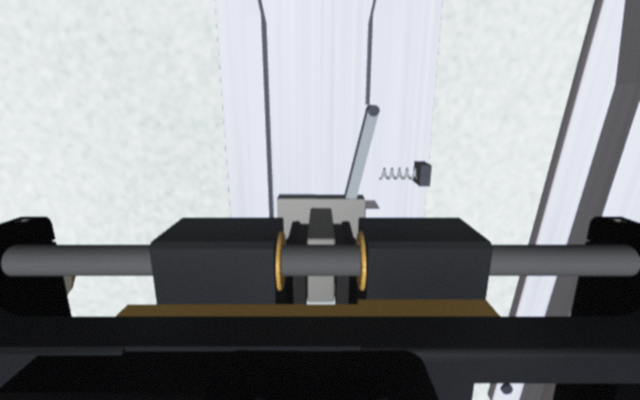

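The catch holds at 17 N: the carrier moved back only about 6–7 mm and its tail is against the blade. I'll push it home again, then release.

>>> drive_tool --increments '[[[0.005, -0.1, 0], [0, 0, 0]], [[0, -0.1, 0], [0, 0, 0]], [[0, -0.1, 0], [0, 0, 0]], [[0, -0.1, 0], [0, 0, 0]], [[0, 0, 0], [0, 0, 0]], [[0, 0, 0], [0, 0, 0]]]'

```text
time_s: 17.05
tool_pos: [0.6314, 0.0149, 0.0373]
tool_rot: [84.4, 89.7, 175.8]
force: [-4.2, -2.8, 2.9]
grip_width: 0.0117
```

>>> drive_tool --increments '[[[0, 0.02, -0.02], [0, 0, 0]], [[0, 0, 0], [0, 0, 0]], [[0, 0, 0], [0, 0, 0]]]'

```text
time_s: 17.35
tool_pos: [0.6315, 0.0148, 0.0374]
tool_rot: [67.9, 89.8, 159.3]
force: [-6.1, 0.2, 1.7]
grip_width: 0.0117
```

>>> drive_tool --increments '[[[0, 0, 0], [0, 0, 0]], [[0, 0, 0], [0, 0, 0]], [[0, 0, 0], [0, 0, 0]], [[0, 0, 0], [0, 0, 0]], [[0, 0, 0], [0, 0, 0]], [[0, 0, 0], [0, 0, 0]]]' --hand 0

```text
time_s: 17.95
tool_pos: [0.6331, 0.0138, 0.0381]
tool_rot: [-84.4, 90.0, 7.0]
force: [-0.0, -0.7, -0.5]
grip_width: 0.0422
```

```bash
python3 - <<'E'
from h import *
go([.6312,.0149,.0379],tgt_R(1.4,1)); snap('wrist','w9')
E
```

```text
t 17.95 p [0.6331 0.0138 0.0381] F [-0.  -0.7 -0.5] grip 0.0422 q [-17.  25.  17.  97.  -8.  59.  94.]
dist mm [-1.9  1.1 -0.2] turn deg [-0.    0.    0.03] units [-0.      0.      0.0003]
shift units, cur axes [0.004 0.047 0.028]  after-turn axes [0.004 0.047 0.028]
```

View pics/w9.png

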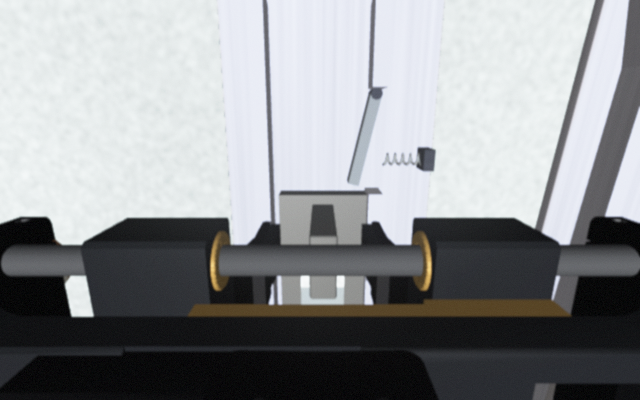

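Released: jaws open to 42 mm, force zero, catch behind the tail. I'll rise straight up.

>>> drive_tool --increments '[[[-0.3, 0, 0], [0, 0, 0]], [[-0.6, 0, 0], [0, 0, 0]], [[-0.8, 0, 0], [0, 0, 0]], [[-0.9, 0, 0], [0, 0, 0]], [[-0.9, 0, 0], [0, 0, 0]], [[-0.9, 0, 0], [0, 0, 0]], [[-0.8, 0, 0], [0, 0, 0]], [[0, 0, 0], [0, 0, 0]], [[0, 0, 0], [0, 0, 0]], [[0, 0, 0], [0, 0, 0]]]'

```text
time_s: 19.0
tool_pos: [0.6321, 0.0139, 0.2451]
tool_rot: [87.8, 89.9, 179.2]
force: [-0.8, -0.1, -0.0]
grip_width: 0.0434
```

```bash
python3 - <<'E'
from h import *
c=snap('wrist','w10'); snap('side','s10'); go([.6312,.0149,.25],tgt_R(1.4,1))
a=np.radians(1.4);ax=np.array([np.cos(a),np.sin(a)])
b=cv2.imread('pics/s10.png'); a_=cv2.imread('pics/w10.png')
cv2.imwrite('pics/z15.png',np.vstack([cv2.resize(b[160:240,280:400],(600,290),interpolation=2),cv2.resize(a_[20:230,220:460],(600,300))]) )
E
```

```text
t 19.1 p [0.632  0.0139 0.2445] F [-0.2  0.3  0.1] grip 0.0434 q [-18.  16.  18.  85.  -5.  80.  91.]
dist mm [-0.8  1.   5.5] turn deg [ 0.01 -0.01 -0.15] units [ 0.0001 -0.0001 -0.0012]
shift units, cur axes [-0.137  0.02   0.025]  after-turn axes [-0.138  0.02   0.025]
```

View pics/z15.png

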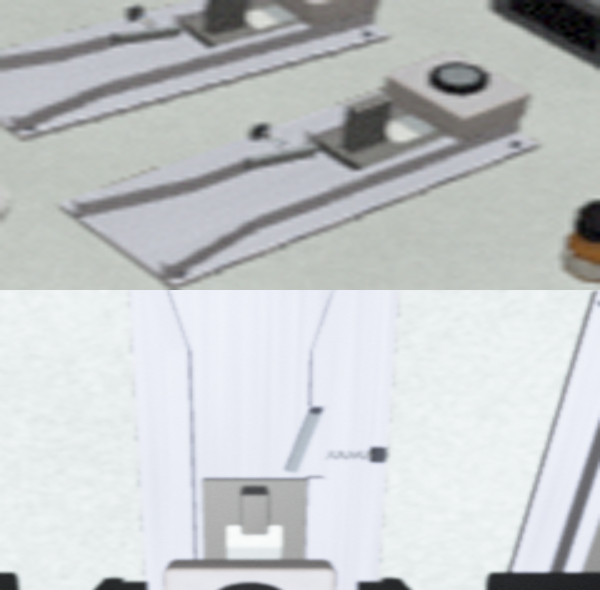

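View pics/s10.png

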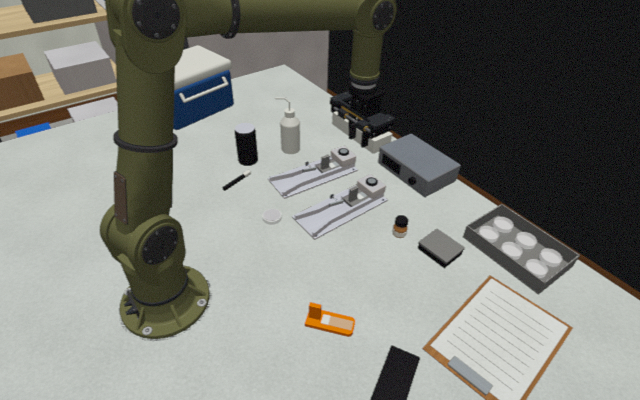

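The carrier sits home like its parked twin, the catch is shut behind its tail, and the gripper is well clear. I'll hand the job in.

```bash
python3 -c "
from cell import env
print(env.sign_off(), env.get_obs()['time_s'])"
```

```text
the job is handed in; nothing more can be done
the job is handed in; nothing more can be done
```

The carrier is loaded in the empty lane, home against the stop with the catch shut behind it. I handed the job in at about 19 s, and sign-off gave no verdict.

- **Insertion:** I gripped the carrier by its fin, set it in the flared mouth and pushed it past the catch. It met the stop at TCP x = 0.631 m, against 0.632 m predicted. The catch then showed inside the channel behind the tail.
- **Tug test:** With 17 N pulling back, the tool moved about 6 to 7 mm, close to the 6 mm of play expected, and the tail rested on the blade. I then pushed it home again with about 4–6 N, released it and rose clear.
- **Last check:** Pictures after the release show the carrier under the hood like the parked one, and the catch behind its tail. Nothing else appeared to have moved. The gripper was about 0.2 m above the carrier with no force on it.
- **Disagreements and flaws:** The top and wrist cameras differed by about 2–3 mm on the lane. A rough side-view reading suggested the carrier was yawed 2–3° in the grip, but the wrist view did not confirm this. The carrier twice pressed on the lane floor with about 17 N before I eased it up.

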